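Park and lock the vegetable slicer's pusher

ROBOT

A 7-joint arm with a two-finger parallel gripper is mounted at the origin on the work surface. World frame = base frame: x ahead of the robot, y to its left, z up, the work surface at z = 0. Lengths are in m, angles in degrees, forces in N, time in s.
With the tool pointing down it reaches from about 0.425 to 0.875 m from the base axis. Payload 4.7 kg.
Tool frame: the origin (TCP) lies at the very end of the fingers, on their centre line; the grasp point (between the pads) lies 19 mm behind it (env.grip_point_offset is the distance from the TCP to the grasp point, in m); z points along the fingers, y is the line along which they close (so a half turn about z gives the same grasp; the last joint's range is limited). The gripper opens to 87 mm and grips with 3 to 60 N. Pads are 19 mm wide; open, the fingers measure 117 mm over their backs; the gripper's body (75 mm by 190 mm) begins 51 mm behind the grasp point.
Start: joints at [-70.697, 18.392, -4.016, 83.108, 1.295, 78.541, -3.26], TCP at [0.206, 0.616, 0.223] pointing down, gripper open.
Joint ranges: [-163.93, 163.93], [-17.29, 119.83], [-79.2, 71.16], [3.27, 140.29], [-89.18, 269.18], [5.43, 117.66], [-154.24, 154.24]. Speed limits (degrees/s): [147.25, 147.25, 180, 180, 180, 180, 180].

INTERFACE

Orientations are given as [roll, pitch, yaw] about the fixed x, y, z axes, in that order (R = Rz(yaw) Ry(pitch) Rx(roll)).
In Python, from cell import env gives the robot as it stands.
- The arm moves only by the tool jog_arm, never from a script. Its argument "motion" is a list of rows, each an object of numbers: "x", "y", "z": the shift along the tool's x, y, z in cm; "ax", "ay", "az": the turn, a rotation vector about the tool's x, y, z in degrees. In form: [{"x": .., "y": .., "z": .., "ax": .., "ay": .., "az": ..}, ...]. A call has exactly 5 rows; each row shifts and turns the commanded pose from where the row before left it, along the tool's axes as they then stand; what a row does not reach is not made up. A row lasts 1/10 s, in which the tool goes at most 50 mm and 8.59 degrees, less where a joint would pass 70% of its speed; a pose out of reach is approached as far as the arm can. A call is refused whole if a number of a shift passes 5 or a number of a turn 8.59, either way. A call with a gripper value outside its range is refused whole. "claw" is the gripper command: -1 is shut, 1 is fully open, values between are in proportion, set as the call begins (left out, the last holds). The fingers move at their own pace and stop on an object; "squeeze" is the grip in N (left out, the last holds). Time passes only in rows, so rows that do not move let the fingers close, or fill a call up. It gives the time, the measured TCP pose, the force, the opening and the grip force at its end, in the units of the state.
- env.get_obs(): the state, without advancing time (a new reading comes with each control period).
- env.read_camera(name): name is "scene" or "top" or "wrist"; returns the picture (384x512x3 uint8, red, green, blue); there is no depth.
- env.camera_params(name): a dict with "fx", "fy", "cx", "cy" (pixels), "k1" (the pictures are not rectified: a ray, as slopes to the right and down, at radius r is drawn at 1 + k1 r^2 times it, then the intrinsics apply), "extrinsics" (4x4, takes a point from world to camera coordinates). Camera axes: x right, y up, looking along -z (the intrinsics and any distortion apply to the point x, -y, -z); pixel columns grow to the right and rows downward; lengths in m; the calibration is good to about 2 mm. A picture is of the moment at which its call begins: read the wrist's pose just before it. camera_params takes no time and is no camera call; for the wrist camera it gives the pose at the moment of the call.
- env.sign_off(): hands the job in; it is judged then, once.
The state is a dict: "time_s": time; "qpos": joint angles; "joint_velocities": joint speeds; "effort": joint torques, N m; "tool_pos": TCP position; "tool_rot": TCP orientation; "force": force on the tool from outside, world axes, zero at the start; "wrist_torque": the same for the moment, N m; "grip_width": finger opening in m; "grasp_force": force on a finger pad.
Only numpy, scipy, OpenCV 4.12 (cv2) and the standard library are available. Lean on these libraries where they do the work, as an engineer would, in place of code of your own. Each camera call takes 0.05 s, during which the arm holds its last target. There are 200 camera calls.

TASK

Put the vegetable slicer's pusher away: pull the red lock knob straight out until it clicks and stays out, push the pusher along the bed away from its working end towards the parking end, and push the knob back so that its pin drops into the pusher's parking hole and the knob ends fully home. The hole cannot be seen and must be found by feel: with the pin pressing on the pusher's strip, slide the pusher until the pin drops in. Do not disturb the bowl, bottle and cup, and leave everything untouched at the end.

Things in the scene. Friction and masses are not known exactly. Their poses are not given: they have to be found in the camera images.
- slicer: Fixed white bench slicer bed, 200 (x) x 400 (y) x 85 mm high; origin at the centre of its underside on the table. Its own -x side carries the red knob (roughly to the robot's left); its own +y points along the bed to the parking end (roughly away from the robot); z up.
- knob_face (a point): Centre of the front face of the red knob head; moves with it; 55 mm above the table. Head: a disc 64 mm in diameter, 20 mm thick, on a bare steel neck 18 mm in diameter. With the knob home the face stands 62 mm out from the bed's side, leaving 42 mm of bare neck. Axis level, along the slicer's x; out is its -x. Axes parallel to the slicer's.
- knob (a joint): How far the knob is out, m: 0 fully home, 0.031 outer detent (and stop). 10 to 13 N takes it over a spring hump at 0.015 either way; then it snaps on by itself and stays. Inside 0.015 the spring drives knob and pin inwards with up to 8 N. The 12 mm pin rests on the pusher's solid strip at about 0.010 and reaches 0 only in an opening.
- carriage (a joint): Position of the pusher, m, 0 to 0.175, growing towards the slicer's +y (parking end). Slides with about 2 N of friction, stays where left. Along it the pin meets: the working slot (knob home: pusher free up to 0.06-0.095), solid strip (at 0.103 always), the parking hole, 18 mm long, centred anywhere in 0.115-0.145 (hidden), solid strip again.
- handle (a point): Centre of the upright black handle block on the grey pusher, 40 (slicer's x) x 36 (slicer's y) x 80 mm high, foot 98 and top 178 mm above the table. The pusher's plate, 150 x 160 mm, has its top 98 mm above the table and a lip 18 mm high along its +y edge. A pin resting on the strip drops into the hole as it passes and then blocks the pusher.
- bowl: Loose steel bowl, 150 mm across, 65 mm high; origin at the centre of its underside. Leave alone.
- soy: Loose amber bottle with a red cap, 64 mm across, 170 mm high; origin at the centre of its underside. Leave alone.
- cup: Loose blue cup, 76 mm across, 85 mm high; origin at the centre of its underside. Leave alone.

How it is judged:
By the outcome, as a careful person would: the job done as asked, in the order asked, and still so for the second after the job is handed in, with the robot touching nothing.
It also fails if it takes over 67 s, if anything falls off the work surface, if the arm or the gripper's body presses on something with over 40 N, if the wrist force passes 120 N, or if a joint passes its speed limit or range.

## Working session

There is one attempt and no reset: what is moved stays moved. The work goes in short steps, Python scripts to look and compute and a tool call to move; the robot and the scene stay as the last step left them, time stands still between calls to the robot, and variables do not carry over. Pictures are saved under pics/ and viewed, at most 10 in all, crops included, and the job is handed in when it is done.

Besides the shell and the picture viewer there is one more tool, called by a JSON object that holds its "method" and its "body". jog_arm: Moves the arm, as the interface text tells. Its arguments: {"type":"object","properties":{"motion":{"type":"array"},"claw":{"type":"number"},"squeeze":{"type":"number"}},"required":["motion"]}

```bash
mkdir -p pics; python3 - <<'E'
from cell import env
import cv2,numpy as np
for n in("scene","top"):
    im=env.read_camera(n); cv2.imwrite(f"pics/{n}0.png",cv2.resize(im[:,:,::-1],(800,600),interpolation=cv2.INTER_CUBIC))
    p=env.camera_params(n); print(n,{k:(np.round(v,3).tolist()) for k,v in p.items()})
print(env.get_obs(), env.grip_point_offset)
E
```

```text
scene {'fx': 453.912, 'fy': 453.912, 'cx': 262.044, 'cy': 204.336, 'k1': -0.132, 'extrinsics': [[0.865, 0.502, 0.006, -0.476], [-0.408, 0.696, 0.59, 0.142], [0.292, -0.513, 0.807, -1.458], [0.0, 0.0, 0.0, 1.0]]}
top {'fx': 487.448, 'fy': 487.448, 'cx': 264.088, 'cy': 196.148, 'k1': -0.187, 'extrinsics': [[0.006, -1.0, -0.002, 0.016], [0.985, 0.005, 0.172, -0.562], [-0.172, -0.003, 0.985, -1.426], [0.0, 0.0, 0.0, 1.0]]}
{'time_s': 0.1, 'qpos': array([-70.69817487,  18.43568189,  -4.01763505,  83.16936218,
         1.29484794,  78.5388433 ,  -3.26010519]), 'joint_velocities': array([ 0.02477928, -0.10751483,  0.04421484, -0.08898086,  0.0254999 ,
       -0.13435299,  0.01906509]), 'effort': array([-6.17942101e-05, -4.92572737e+01, -4.05581212e-01, -3.13402104e+01,
       -6.42089825e-02,  3.94428510e-02,  6.05809760e-05]), 'tool_pos': array([0.20604976, 0.61595424, 0.22154859]), 'tool_rot': array([-1.79901345e+02,  4.59686866e-03,  1.61509666e+02]), 'force': array([-0.21229676,  0.04490062, -0.53652516]), 'wrist_torque': array([-0.0512872 ,  0.00133962, -0.02625506]), 'grasp_force': 0.0, 'grip_width': 0.08666210846642583} 0.0187
```

View pics/scene0.png

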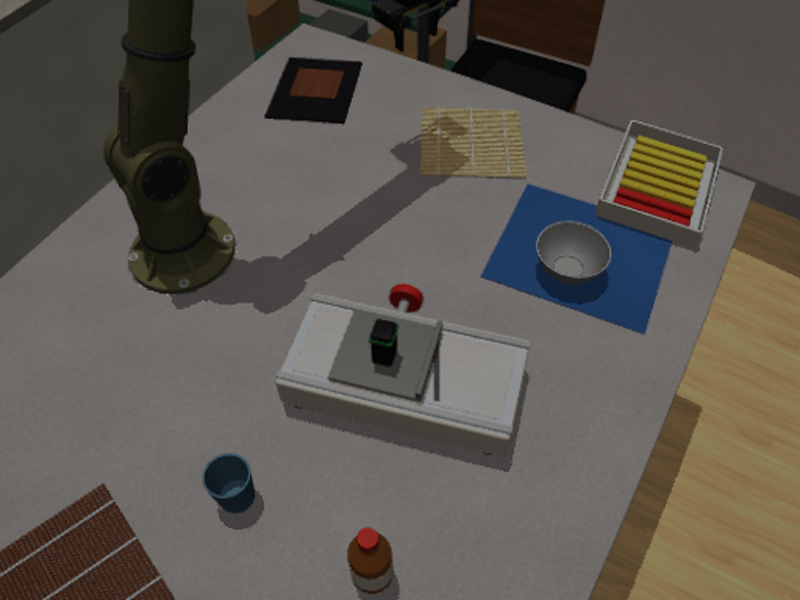

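View pics/top0.png

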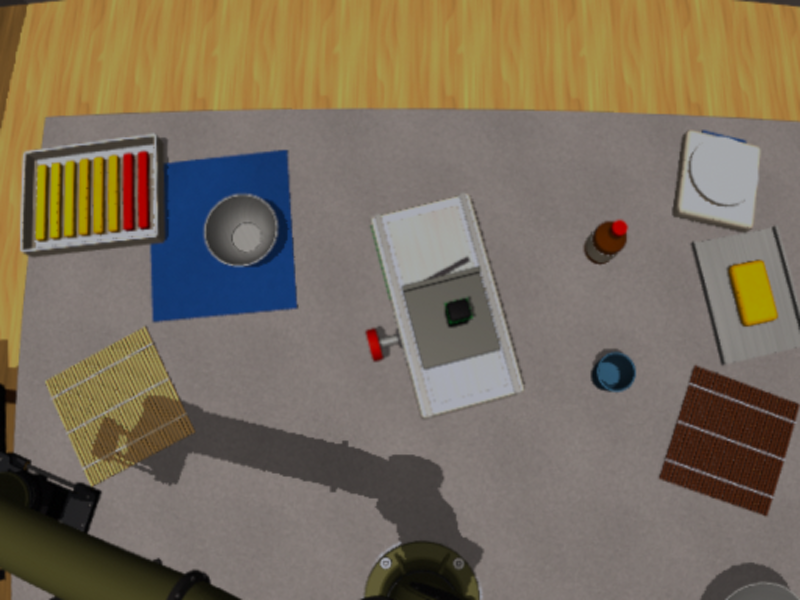

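The scene view shows the knob at (406,297), the handle top at (384,328) and the bed corners. The top view shows the bed-top corners at (373,218), (465,196), (522,388) and (425,416). It also shows the knob head at (375,344) and the handle top at (458,309). The bowl, bottle and cup are well clear of the work.

```bash
cat > h.py <<'E'
import numpy as np,cv2
from cell import env
def ray(n,u,v,P=None):
    p=P or env.camera_params(n); K=np.array([[p['fx'],0,p['cx']],[0,p['fy'],p['cy']],[0,0,1]],float)
    a=cv2.undistortPoints(np.array([[[u,v]]],float),K,np.array([p['k1'],0,0,0,0.]))[0,0]
    E=np.array(p['extrinsics']); R=E[:3,:3]; return -R.T@E[:3,3], R.T@np.array([a[0],-a[1],-1])
def onz(n,u,v,z,P=None):
    c,d=ray(n,u,v,P); return c+d*(z-c[2])/d[2]
def both(a,b):
    c1,d1=ray('top',*a);c2,d2=ray('scene',*b)
    A=np.stack([d1,-d2],1); s=np.linalg.lstsq(A,c2-c1,rcond=None)[0]
    p,q=c1+s[0]*d1,c2+s[1]*d2; return (p+q)/2,np.linalg.norm(p-q)
E
python3 - <<'E'
from h import *
S=1/1.5625
f=lambda n,u,v,z:onz(n,(u+.5)*S-.5,(v+.5)*S-.5,z)
C=[f('top',u,v,.085) for u,v in((373,218),(465,196),(522,388),(425,416))]
print(np.round(C,3))
for i in range(4):print(np.linalg.norm(C[i]-C[(i+1)%4]))
D=[f('scene',u,v,.085) for u,v in((313,297),(528,344),(278,380))];print('scene',np.round(D,3))
print('knobtop',f('top',374,344,.06),'handle',f('top',457,309,.178),f('scene',384,328,.178))
print('knob sc',f('scene',406,298,.055))
y=(C[0]+C[1]-C[2]-C[3]);print('yaw of slicer y',np.degrees(np.arctan2(y[1],y[0])), 'ctr',np.mean(C,0))
E
```

```text
[[ 0.729  0.097  0.085]
 [ 0.775 -0.081  0.085]
 [ 0.403 -0.185  0.085]
 [ 0.351 -0.004  0.085]]
0.18405068085266593
0.3863201354971493
0.18811861086938053
0.3921319200358388
scene [[ 0.353 -0.01   0.085]
 [ 0.733  0.093  0.085]
 [ 0.402 -0.185  0.085]]
knobtop [0.48756184 0.09312995 0.06      ] handle [ 0.53591486 -0.05885565  0.178     ] [ 0.53612368 -0.05941448  0.178     ]
knob sc [0.48772734 0.09337964 0.055     ]
yaw of slicer y 15.334192774259078 ctr [ 0.56461772 -0.04317919  0.085     ]
```

{"method": "jog_arm", "body": {"motion": [{"x":-2.89,"y":-2.71},{"x":-2.89,"y":-2.71},{"x":-2.89,"y":-2.71},{"x":-2.89,"y":-2.71},{"x":-2.89,"y":-2.71}], "claw": 1, "squeeze": 40}}

```text
$.motion[0]: bad value
```

{"method": "jog_arm", "body": {"motion": [{"x":-2.89,"y":-2.71},{"x":-2.89,"y":-2.71},{"x":-2.89,"y":-2.71},{"x":-2.89,"y":-2.71},{"x":-2.89,"y":-2.71}]}}

```text
$.motion[0]: bad value
```

{"method": "jog_arm", "body": {"motion": [{"x":-2.89,"y":-2.71},{"x":-2.89,"y":-2.71},{"x":-2.89,"y":-2.71},{"x":-2.89,"y":-2.71},{"x":-2.89,"y":-2.71}]}}

```text
$.motion[0]: bad value
```

{"method": "jog_arm", "body": {"motion": [{"az":8},{"az":8},{"az":8},{"az":8},{"az":8}]}}

```text
$.motion[0]: bad value
```

{"method": "jog_arm", "body": {"motion": [{"az":8},{"az":8.2},{"az":0},{"az":0},{"az":0}]}}

```text
$.motion[0]: bad value
```

{"method": "jog_arm", "body": {"motion": [{"x":-2.89,"y":-2.71,"z":0,"ax":0,"ay":0,"az":0},{"x":-2.89,"y":-2.71,"z":0,"ax":0,"ay":0,"az":0},{"x":-2.89,"y":-2.71,"z":0,"ax":0,"ay":0,"az":0},{"x":-2.89,"y":-2.71,"z":0,"ax":0,"ay":0,"az":0},{"x":-2.89,"y":-2.71,"z":0,"ax":0,"ay":0,"az":0}], "claw": 1, "squeeze": 40}}

```text
time_s: 0.6
tool_pos: [0.3008, 0.4403, 0.2221]
tool_rot: [-180.0, -0.0, 161.5]
force: [0.4, -1.0, -0.3]
grip_width: 0.087
grasp_force: 0.0
```

{"method": "jog_arm", "body": {"motion": [{"x":-2.89,"y":-2.71,"z":0,"ax":0,"ay":0,"az":0},{"x":-2.89,"y":-2.71,"z":0,"ax":0,"ay":0,"az":0},{"x":-2.89,"y":-2.71,"z":0,"ax":0,"ay":0,"az":0},{"x":-2.89,"y":-2.71,"z":0,"ax":0,"ay":0,"az":0},{"x":-2.89,"y":-2.71,"z":0,"ax":0,"ay":0,"az":0}]}}

```text
time_s: 1.1
tool_pos: [0.3946, 0.2661, 0.2223]
tool_rot: [-180.0, -0.0, 161.5]
force: [0.9, -0.4, 0.4]
grip_width: 0.087
grasp_force: 0.0
```

{"method": "jog_arm", "body": {"motion": [{"x":-2.89,"y":-2.71,"z":0,"ax":0,"ay":0,"az":0},{"x":-2.89,"y":-2.71,"z":0,"ax":0,"ay":0,"az":0},{"x":-2.89,"y":-2.71,"z":0,"ax":0,"ay":0,"az":0},{"x":-2.89,"y":-2.71,"z":0,"ax":0,"ay":0,"az":0},{"x":-2.89,"y":-2.71,"z":0,"ax":0,"ay":0,"az":0}]}}

```text
time_s: 1.6
tool_pos: [0.4887, 0.0918, 0.2224]
tool_rot: [180.0, -0.0, 161.5]
force: [0.2, 1.0, -0.5]
grip_width: 0.0872
grasp_force: 0.0
```

{"method": "jog_arm", "body": {"motion": [{"x":0,"y":0,"z":0,"ax":0,"ay":0,"az":8},{"x":0,"y":0,"z":0,"ax":0,"ay":0,"az":8},{"x":0,"y":0,"z":0,"ax":0,"ay":0,"az":8},{"x":0,"y":0,"z":0,"ax":0,"ay":0,"az":8},{"x":0,"y":0,"z":0,"ax":0,"ay":0,"az":8}]}}

```text
time_s: 2.1
tool_pos: [0.4881, 0.0933, 0.2222]
tool_rot: [-180.0, -0.0, 121.2]
force: [-0.2, -0.2, -0.2]
grip_width: 0.0872
grasp_force: 0.0
```

{"method": "jog_arm", "body": {"motion": [{"x":0,"y":0,"z":0,"ax":0,"ay":0,"az":8},{"x":0,"y":0,"z":0,"ax":0,"ay":0,"az":8.2},{"x":0,"y":0,"z":0,"ax":0,"ay":0,"az":0},{"x":0,"y":0,"z":0,"ax":0,"ay":0,"az":0},{"x":0,"y":0,"z":0,"ax":0,"ay":0,"az":0}]}}

```text
time_s: 2.6
tool_pos: [0.4883, 0.0934, 0.2224]
tool_rot: [-180.0, -0.0, 105.4]
force: [0.2, 0.5, -0.5]
grip_width: 0.0869
grasp_force: 0.0
```

```bash
python3 - <<'E'
from h import *
import json
o=env.get_obs();print(o['tool_pos'],o['tool_rot'],o['qpos'],o['force'])
P=env.camera_params('wrist');im=env.read_camera('wrist');cv2.imwrite('pics/w1.png',cv2.resize(im[:,:,::-1],(800,600),interpolation=cv2.INTER_CUBIC))
json.dump({k:np.array(v).tolist() for k,v in P.items()},open('w1.json','w'))
E
```

```text
[0.48827796 0.09340492 0.22244121] [-1.79989112e+02 -1.18108012e-03  1.05444184e+02] [-37.621151    -0.96101931  23.61963466 105.09984559   0.3962436
  75.79191887   1.3423791 ] [ 0.21803452  0.49719687 -0.48829596]
```

View pics/w1.png

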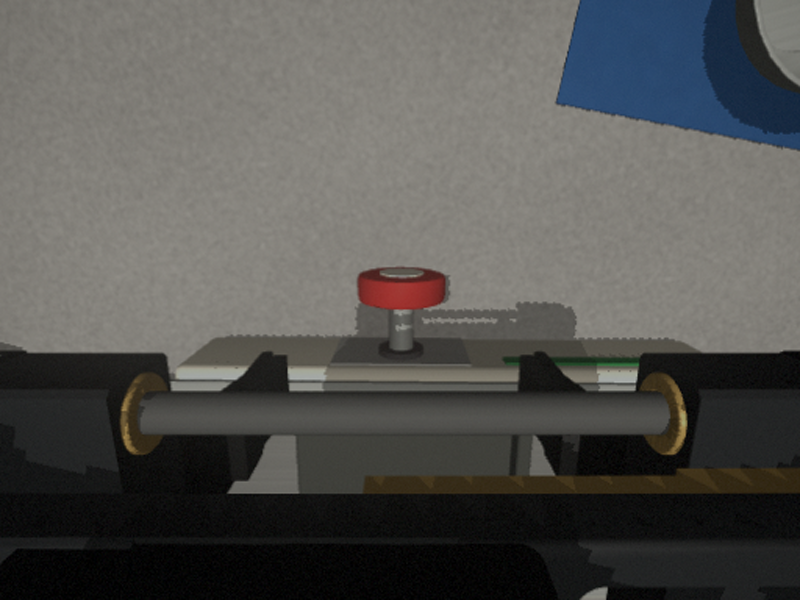

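The wrist view shows the red head from (358,287) to (446,287), with its top inner rim at about (401,309). The neck is at x = 401, centred between the fingers, and the bed edge is level in the picture, so the yaw is right.

```bash
python3 - <<'E'
from h import *
import json
P=json.load(open('w1.json'));S=1/1.5625
f=lambda u,v,z:onz('wrist',(u+.5)*S-.5,(v+.5)*S-.5,z,P)
o=np.array([.4883,.0934]);a=np.radians(105.44);X=np.array([np.cos(a),np.sin(a)]);Y=np.array([np.sin(a),-np.cos(a)])
for n,p in dict(rimin=(401,309,.087),rimout=(401,267,.087),left=(358,285,.055),right=(446,285,.055),bedL=(200,380,.085),bedR=(620,381,.085),flange=(401,349,.064)).items():
    q=f(*p)[:2]-o;print(n,np.round([q@X,q@Y],4))
E
```

```text
rimin [-0.0082 -0.0006]
rimout [ 0.0201 -0.0005]
left [ 0.0016 -0.032 ]
right [0.0016 0.0321]
bedL [-0.0601 -0.1415]
bedR [-0.0609  0.153 ]
flange [-0.0446 -0.0007]
```

{"method": "jog_arm", "body": {"motion": [{"x":0.2,"y":0,"z":3.5,"ax":0,"ay":0,"az":0},{"x":0,"y":0,"z":4,"ax":0,"ay":0,"az":0},{"x":0,"y":0,"z":4,"ax":0,"ay":0,"az":0},{"x":0,"y":0,"z":4,"ax":0,"ay":0,"az":0},{"x":0,"y":0,"z":3.1,"ax":0,"ay":0,"az":0}]}}

```text
time_s: 3.15
tool_pos: [0.4868, 0.0951, 0.0344]
tool_rot: [-179.9, 0.0, 105.4]
force: [0.5, 0.7, -0.8]
grip_width: 0.087
grasp_force: 0.0
```

{"method": "jog_arm", "body": {"motion": [{"x":0,"y":0,"z":0,"ax":0,"ay":0,"az":0},{"x":0,"y":0,"z":0,"ax":0,"ay":0,"az":0},{"x":0,"y":0,"z":0,"ax":0,"ay":0,"az":0},{"x":0,"y":0,"z":0,"ax":0,"ay":0,"az":0},{"x":0,"y":0,"z":0,"ax":0,"ay":0,"az":0}], "claw": -1}}

```text
time_s: 3.65
tool_pos: [0.4865, 0.095, 0.0381]
tool_rot: [-179.8, -0.1, 105.3]
force: [-6.8, -1.3, 6.9]
grip_width: 0.0629
grasp_force: 40.0
```

{"method": "jog_arm", "body": {"motion": [{"x":0.3,"y":0,"z":0,"ax":0,"ay":0,"az":0},{"x":0.3,"y":0,"z":0,"ax":0,"ay":0,"az":0},{"x":0.3,"y":0,"z":0,"ax":0,"ay":0,"az":0},{"x":0.3,"y":0,"z":0,"ax":0,"ay":0,"az":0},{"x":0.3,"y":0,"z":0,"ax":0,"ay":0,"az":0}]}}

```text
time_s: 4.15
tool_pos: [0.4847, 0.1017, 0.0381]
tool_rot: [-179.9, 0.5, 105.1]
force: [-1.7, -12.0, 5.3]
grip_width: 0.0629
grasp_force: 40.0
```

{"method": "jog_arm", "body": {"motion": [{"x":0.3,"y":0,"z":0,"ax":0,"ay":0,"az":0},{"x":0.3,"y":0,"z":0,"ax":0,"ay":0,"az":0},{"x":0.3,"y":0,"z":0,"ax":0,"ay":0,"az":0},{"x":0.3,"y":0,"z":0,"ax":0,"ay":0,"az":0},{"x":0.3,"y":0,"z":0,"ax":0,"ay":0,"az":0}]}}

```text
time_s: 4.65
tool_pos: [0.4784, 0.1251, 0.0381]
tool_rot: [-179.9, -0.1, 105.4]
force: [-3.2, -7.2, 4.8]
grip_width: 0.063
grasp_force: 40.0
```

{"method": "jog_arm", "body": {"motion": [{"x":0,"y":0,"z":0,"ax":0,"ay":0,"az":0},{"x":0,"y":0,"z":0,"ax":0,"ay":0,"az":0},{"x":0,"y":0,"z":0,"ax":0,"ay":0,"az":0},{"x":0,"y":0,"z":0,"ax":0,"ay":0,"az":0},{"x":0,"y":0,"z":0,"ax":0,"ay":0,"az":0}], "claw": 1}}

```text
time_s: 5.15
tool_pos: [0.4804, 0.1243, 0.0369]
tool_rot: [179.9, -0.0, 105.3]
force: [0.1, -1.0, -0.2]
grip_width: 0.0863
grasp_force: 0.0
```

{"method": "jog_arm", "body": {"motion": [{"x":0,"y":0,"z":-4.3,"ax":0,"ay":0,"az":0},{"x":0,"y":0,"z":-4.3,"ax":0,"ay":0,"az":0},{"x":0,"y":0,"z":-4.3,"ax":0,"ay":0,"az":0},{"x":0,"y":0,"z":-4.3,"ax":0,"ay":0,"az":0},{"x":0,"y":0,"z":-4.3,"ax":0,"ay":0,"az":0}]}}

```text
time_s: 5.65
tool_pos: [0.4798, 0.124, 0.2535]
tool_rot: [180.0, -0.0, 105.3]
force: [0.9, 0.0, -0.5]
grip_width: 0.0866
grasp_force: 0.0
```

{"method": "jog_arm", "body": {"motion": [{"x":-3.9,"y":0.1,"z":0,"ax":0,"ay":0,"az":0},{"x":-3.9,"y":0.1,"z":0,"ax":0,"ay":0,"az":0},{"x":-3.9,"y":0.1,"z":0,"ax":0,"ay":0,"az":0},{"x":-3.9,"y":0.1,"z":0,"ax":0,"ay":0,"az":0},{"x":-3.9,"y":0.1,"z":0,"ax":0,"ay":0,"az":0}]}}

```text
time_s: 6.15
tool_pos: [0.5366, -0.0641, 0.2518]
tool_rot: [180.0, -0.0, 105.3]
force: [-0.1, 0.4, -0.4]
grip_width: 0.0869
grasp_force: 0.0
```

```bash
python3 - <<'E'
from h import *
o=env.get_obs();print(o['tool_pos'],o['tool_rot'],o['qpos'],o['force'])
im=env.read_camera('scene');cv2.imwrite('pics/s1.png',cv2.resize(im[120:320,130:380,::-1],(750,600),interpolation=cv2.INTER_CUBIC))
E
```

```text
[ 0.53657345 -0.06407823  0.25176734] [ 1.79951659e+02 -2.43478061e-03  1.05311731e+02] [-28.84923962   4.04927643  34.80511174  97.47734471  -2.37207067
  79.16084756  21.64504355] [-0.1347045   0.44383669 -0.41969565]
```

View pics/s1.png

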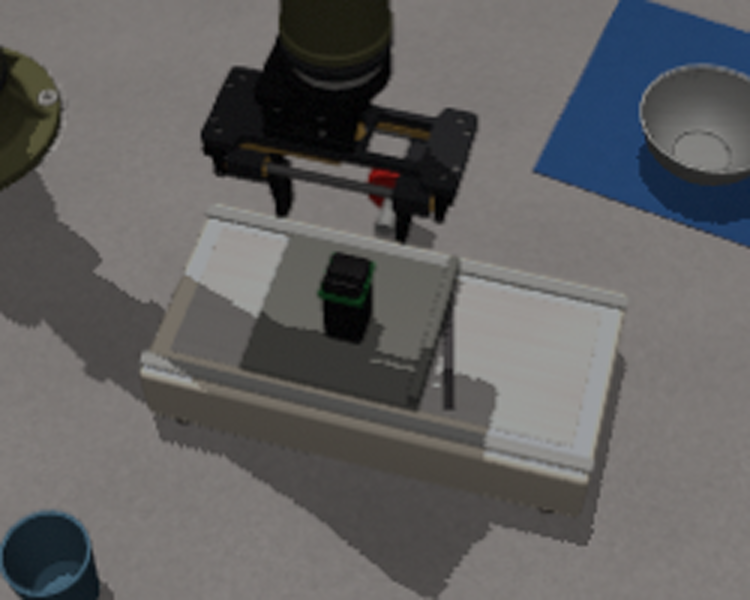

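The crop shows the handle at about (348,295), lined up with the open fingers. The knob head sits at (385,187), farther out than before. Next I go down and grip the handle.

{"method": "jog_arm", "body": {"motion": [{"x":0.3,"y":0,"z":2.4,"ax":0,"ay":0,"az":0},{"x":0,"y":0,"z":2.4,"ax":0,"ay":0,"az":0},{"x":0,"y":0,"z":2.4,"ax":0,"ay":0,"az":0},{"x":0,"y":0,"z":2.4,"ax":0,"ay":0,"az":0},{"x":0,"y":0,"z":2.3,"ax":0,"ay":0,"az":0}]}}

```text
time_s: 6.7
tool_pos: [0.5353, -0.0595, 0.1315]
tool_rot: [-180.0, -0.0, 105.3]
force: [0.6, 0.3, 0.4]
grip_width: 0.0872
grasp_force: 0.0
```

{"method": "jog_arm", "body": {"motion": [{"x":0,"y":0,"z":0,"ax":0,"ay":0,"az":0},{"x":0,"y":0,"z":0,"ax":0,"ay":0,"az":0},{"x":0,"y":0,"z":0,"ax":0,"ay":0,"az":0},{"x":0,"y":0,"z":0,"ax":0,"ay":0,"az":0},{"x":0,"y":0,"z":0,"ax":0,"ay":0,"az":0}], "claw": -1, "squeeze": 20}}

```text
time_s: 7.2
tool_pos: [0.5362, -0.0596, 0.1336]
tool_rot: [179.9, 0.0, 105.3]
force: [0.6, -0.9, 0.3]
grip_width: 0.0549
grasp_force: 0.0
```

{"method": "jog_arm", "body": {"motion": [{"x":0,"y":0,"z":0,"ax":0,"ay":0,"az":0},{"x":0,"y":0,"z":0,"ax":0,"ay":0,"az":0},{"x":0,"y":0,"z":0,"ax":0,"ay":0,"az":0},{"x":0,"y":0,"z":0,"ax":0,"ay":0,"az":0},{"x":0,"y":0,"z":0,"ax":0,"ay":0,"az":0}]}}

```text
time_s: 7.7
tool_pos: [0.5353, -0.0597, 0.1327]
tool_rot: [-180.0, -0.0, 105.3]
force: [-0.7, 0.2, 2.1]
grip_width: 0.0361
grasp_force: 20.0
```

{"method": "jog_arm", "body": {"motion": [{"x":0,"y":1,"z":0,"ax":0,"ay":0,"az":0},{"x":0,"y":1,"z":0,"ax":0,"ay":0,"az":0},{"x":0,"y":1,"z":0,"ax":0,"ay":0,"az":0},{"x":0,"y":1,"z":0,"ax":0,"ay":0,"az":0},{"x":0,"y":1,"z":0,"ax":0,"ay":0,"az":0}]}}

```text
time_s: 8.2
tool_pos: [0.5847, -0.0465, 0.1327]
tool_rot: [-180.0, 0.0, 105.3]
force: [-4.2, -1.3, 5.0]
grip_width: 0.0355
grasp_force: 20.0
```

{"method": "jog_arm", "body": {"motion": [{"x":0,"y":0.5,"z":0,"ax":0,"ay":0,"az":0},{"x":0,"y":0.5,"z":0,"ax":0,"ay":0,"az":0},{"x":0,"y":0.5,"z":0,"ax":0,"ay":0,"az":0},{"x":0,"y":0.5,"z":0,"ax":0,"ay":0,"az":0},{"x":0,"y":0.5,"z":0,"ax":0,"ay":0,"az":0}]}}

```text
time_s: 8.7
tool_pos: [0.6086, -0.0401, 0.1328]
tool_rot: [180.0, 0.0, 105.3]
force: [-2.7, -1.9, 5.9]
grip_width: 0.0356
grasp_force: 20.0
```

{"method": "jog_arm", "body": {"motion": [{"x":0,"y":0.4,"z":0,"ax":0,"ay":0,"az":0},{"x":0,"y":0.4,"z":0,"ax":0,"ay":0,"az":0},{"x":0,"y":0.4,"z":0,"ax":0,"ay":0,"az":0},{"x":0,"y":0.4,"z":0,"ax":0,"ay":0,"az":0},{"x":0,"y":0.4,"z":0,"ax":0,"ay":0,"az":0}]}}

```text
time_s: 9.2
tool_pos: [0.6278, -0.035, 0.1328]
tool_rot: [180.0, 0.0, 105.3]
force: [-3.2, -1.8, 4.8]
grip_width: 0.0362
grasp_force: 20.0
```

{"method": "jog_arm", "body": {"motion": [{"x":0,"y":0.3,"z":0,"ax":0,"ay":0,"az":0},{"x":0,"y":0.3,"z":0,"ax":0,"ay":0,"az":0},{"x":0,"y":0.3,"z":0,"ax":0,"ay":0,"az":0},{"x":0,"y":0.3,"z":0,"ax":0,"ay":0,"az":0},{"x":0,"y":0.3,"z":0,"ax":0,"ay":0,"az":0}]}}

```text
time_s: 9.7
tool_pos: [0.6422, -0.0311, 0.1328]
tool_rot: [180.0, 0.0, 105.3]
force: [-3.0, -2.6, 5.3]
grip_width: 0.0358
grasp_force: 20.0
```

{"method": "jog_arm", "body": {"motion": [{"x":0,"y":0.3,"z":0,"ax":0,"ay":0,"az":0},{"x":0,"y":0.3,"z":0,"ax":0,"ay":0,"az":0},{"x":0,"y":0.3,"z":0,"ax":0,"ay":0,"az":0},{"x":0,"y":0.3,"z":0,"ax":0,"ay":0,"az":0},{"x":0,"y":0.3,"z":0,"ax":0,"ay":0,"az":0}]}}

```text
time_s: 10.2
tool_pos: [0.6567, -0.0272, 0.1328]
tool_rot: [180.0, 0.1, 105.3]
force: [-1.5, -2.5, 5.1]
grip_width: 0.0357
grasp_force: 20.0
```

{"method": "jog_arm", "body": {"motion": [{"x":0,"y":0.2,"z":0,"ax":0,"ay":0,"az":0},{"x":0,"y":0.2,"z":0,"ax":0,"ay":0,"az":0},{"x":0,"y":0.2,"z":0,"ax":0,"ay":0,"az":0},{"x":0,"y":0.2,"z":0,"ax":0,"ay":0,"az":0},{"x":0,"y":0.2,"z":0,"ax":0,"ay":0,"az":0}]}}

```text
time_s: 10.7
tool_pos: [0.6584, -0.0266, 0.1323]
tool_rot: [-179.1, -0.2, 105.2]
force: [-28.0, -3.9, 18.8]
grip_width: 0.0365
grasp_force: 19.9
```

{"method": "jog_arm", "body": {"motion": [{"x":0,"y":-0.8,"z":0,"ax":0,"ay":0,"az":0},{"x":0,"y":-0.8,"z":0,"ax":0,"ay":0,"az":0},{"x":0,"y":-0.8,"z":0,"ax":0,"ay":0,"az":0},{"x":0,"y":-0.8,"z":0,"ax":0,"ay":0,"az":0},{"x":0,"y":-0.8,"z":0,"ax":0,"ay":0,"az":0}]}}

```text
time_s: 11.2
tool_pos: [0.6269, -0.0352, 0.1323]
tool_rot: [180.0, 0.1, 105.3]
force: [4.4, -3.2, -1.8]
grip_width: 0.0362
grasp_force: 20.0
```

{"method": "jog_arm", "body": {"motion": [{"x":0,"y":-0.8,"z":0,"ax":0,"ay":0,"az":0},{"x":0,"y":-0.8,"z":0,"ax":0,"ay":0,"az":0},{"x":0,"y":-0.8,"z":0,"ax":0,"ay":0,"az":0},{"x":0,"y":-0.8,"z":0,"ax":0,"ay":0,"az":0},{"x":0,"y":-0.7,"z":0,"ax":0,"ay":0,"az":0}]}}

```text
time_s: 11.7
tool_pos: [0.5889, -0.0453, 0.1323]
tool_rot: [180.0, 0.0, 105.3]
force: [3.9, -3.6, -3.0]
grip_width: 0.0354
grasp_force: 20.0
```

{"method": "jog_arm", "body": {"motion": [{"x":0,"y":0,"z":0,"ax":0,"ay":0,"az":0},{"x":0,"y":0,"z":0,"ax":0,"ay":0,"az":0},{"x":0,"y":0,"z":0,"ax":0,"ay":0,"az":0},{"x":0,"y":0,"z":0,"ax":0,"ay":0,"az":0},{"x":0,"y":0,"z":0,"ax":0,"ay":0,"az":0}], "claw": 1}}

```text
time_s: 12.2
tool_pos: [0.5896, -0.0443, 0.1325]
tool_rot: [-180.0, -0.0, 105.3]
force: [-0.2, 0.3, -0.3]
grip_width: 0.0679
grasp_force: 0.0
```

{"method": "jog_arm", "body": {"motion": [{"x":0,"y":0,"z":-1,"ax":0,"ay":0,"az":0},{"x":0,"y":0,"z":-2,"ax":0,"ay":0,"az":0},{"x":0,"y":0,"z":-3,"ax":0,"ay":0,"az":0},{"x":0,"y":0,"z":-3,"ax":0,"ay":0,"az":0},{"x":0,"y":0,"z":-3,"ax":0,"ay":0,"az":0}]}}

```text
time_s: 12.7
tool_pos: [0.5895, -0.0449, 0.2546]
tool_rot: [180.0, 0.0, 105.3]
force: [0.4, 0.4, -0.4]
grip_width: 0.087
grasp_force: 0.0
```

{"method": "jog_arm", "body": {"motion": [{"x":3.83,"y":-1.22,"z":0,"ax":0,"ay":0,"az":0},{"x":3.83,"y":-1.22,"z":0,"ax":0,"ay":0,"az":0},{"x":3.83,"y":-1.22,"z":0,"ax":0,"ay":0,"az":0},{"x":3.83,"y":-1.22,"z":0,"ax":0,"ay":0,"az":0},{"x":3.83,"y":-1.22,"z":0,"ax":0,"ay":0,"az":0}]}}

```text
time_s: 13.2
tool_pos: [0.4792, 0.1249, 0.2536]
tool_rot: [179.9, -0.0, 105.3]
force: [1.1, -0.3, -0.1]
grip_width: 0.0868
grasp_force: 0.0
```

```bash
python3 - <<'E'
from h import *
import json
o=env.get_obs();print(o['tool_pos'],o['tool_rot'])
P=env.camera_params('wrist');im=env.read_camera('wrist');cv2.imwrite('pics/w2.png',cv2.resize(im[:,:,::-1],(800,600),interpolation=cv2.INTER_CUBIC))
E
```

```text
[0.47923724 0.1249383  0.25362708] [ 1.79913850e+02 -2.87160031e-02  1.05283143e+02]
```

View pics/w2.png

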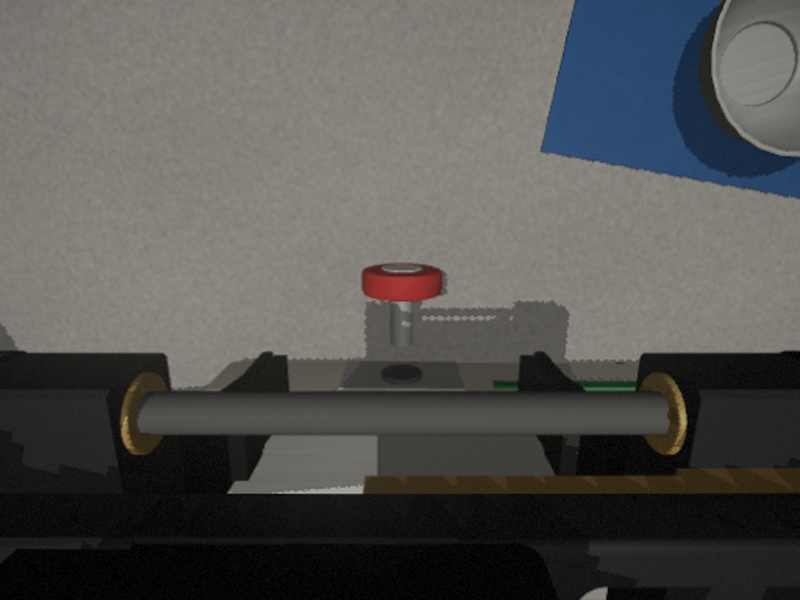

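The wrist view shows the knob still out at (401,281), with its neck standing clear of the flange at (401,373). It is centred between the fingers, so I go down and grip it to push it in.

{"method": "jog_arm", "body": {"motion": [{"x":0,"y":0,"z":4.3,"ax":0,"ay":0,"az":0},{"x":0,"y":0,"z":4.3,"ax":0,"ay":0,"az":0},{"x":0,"y":0,"z":4.3,"ax":0,"ay":0,"az":0},{"x":0,"y":0,"z":4.3,"ax":0,"ay":0,"az":0},{"x":0,"y":0,"z":4.4,"ax":0,"ay":0,"az":0}]}}

```text
time_s: 13.75
tool_pos: [0.4809, 0.1239, 0.0361]
tool_rot: [179.9, -0.0, 105.3]
force: [0.7, 0.6, -0.4]
grip_width: 0.0868
grasp_force: 0.0
```

{"method": "jog_arm", "body": {"motion": [{"x":0,"y":0,"z":0,"ax":0,"ay":0,"az":0},{"x":0,"y":0,"z":0,"ax":0,"ay":0,"az":0},{"x":0,"y":0,"z":0,"ax":0,"ay":0,"az":0},{"x":0,"y":0,"z":0,"ax":0,"ay":0,"az":0},{"x":0,"y":0,"z":0,"ax":0,"ay":0,"az":0}], "claw": -1, "squeeze": 40}}

```text
time_s: 14.25
tool_pos: [0.4789, 0.1235, 0.0386]
tool_rot: [-179.8, -0.1, 105.3]
force: [-7.1, -1.3, 6.5]
grip_width: 0.0632
grasp_force: 40.0
```

{"method": "jog_arm", "body": {"motion": [{"x":-0.3,"y":0,"z":0,"ax":0,"ay":0,"az":0},{"x":-0.3,"y":0,"z":0,"ax":0,"ay":0,"az":0},{"x":-0.3,"y":0,"z":0,"ax":0,"ay":0,"az":0},{"x":-0.3,"y":0,"z":0,"ax":0,"ay":0,"az":0},{"x":-0.3,"y":0,"z":0,"ax":0,"ay":0,"az":0}]}}

```text
time_s: 14.75
tool_pos: [0.4813, 0.1145, 0.0386]
tool_rot: [-179.8, -0.5, 105.4]
force: [-10.0, 9.3, 6.5]
grip_width: 0.0631
grasp_force: 40.0
```

{"method": "jog_arm", "body": {"motion": [{"x":-0.2,"y":0,"z":0,"ax":0,"ay":0,"az":0},{"x":-0.2,"y":0,"z":0,"ax":0,"ay":0,"az":0},{"x":-0.2,"y":0,"z":0,"ax":0,"ay":0,"az":0},{"x":-0.2,"y":0,"z":0,"ax":0,"ay":0,"az":0},{"x":-0.1,"y":0,"z":0,"ax":0,"ay":0,"az":0}]}}

```text
time_s: 15.25
tool_pos: [0.4844, 0.1028, 0.0386]
tool_rot: [-179.8, -0.3, 105.3]
force: [-9.8, 4.7, 6.4]
grip_width: 0.0633
grasp_force: 40.0
```

{"method": "jog_arm", "body": {"motion": [{"x":0,"y":0,"z":0,"ax":0,"ay":0,"az":0},{"x":0,"y":0,"z":0,"ax":0,"ay":0,"az":0},{"x":0,"y":0,"z":0,"ax":0,"ay":0,"az":0},{"x":0,"y":0,"z":0,"ax":0,"ay":0,"az":0},{"x":0,"y":0,"z":0,"ax":0,"ay":0,"az":0}], "claw": 1, "squeeze": 20}}

```text
time_s: 15.75
tool_pos: [0.487, 0.1006, 0.0371]
tool_rot: [179.9, 0.0, 105.3]
force: [0.8, -0.5, 0.2]
grip_width: 0.0859
grasp_force: 0.0
```

{"method": "jog_arm", "body": {"motion": [{"x":0,"y":0,"z":-4.3,"ax":0,"ay":0,"az":0},{"x":0,"y":0,"z":-4.3,"ax":0,"ay":0,"az":0},{"x":0,"y":0,"z":-4.3,"ax":0,"ay":0,"az":0},{"x":0,"y":0,"z":-4.3,"ax":0,"ay":0,"az":0},{"x":0,"y":0,"z":-4.4,"ax":0,"ay":0,"az":0}]}}

```text
time_s: 16.25
tool_pos: [0.4862, 0.1003, 0.2544]
tool_rot: [180.0, -0.0, 105.3]
force: [0.2, 1.1, -1.3]
grip_width: 0.0868
grasp_force: 0.0
```

{"method": "jog_arm", "body": {"motion": [{"x":-3.3,"y":1.24,"z":0,"ax":0,"ay":0,"az":0},{"x":-3.3,"y":1.24,"z":0,"ax":0,"ay":0,"az":0},{"x":-3.3,"y":1.24,"z":0,"ax":0,"ay":0,"az":0},{"x":-3.3,"y":1.24,"z":0,"ax":0,"ay":0,"az":0},{"x":-3.3,"y":1.24,"z":0,"ax":0,"ay":0,"az":0}]}}

```text
time_s: 16.75
tool_pos: [0.5906, -0.0433, 0.2527]
tool_rot: [180.0, 0.0, 105.3]
force: [0.0, 1.0, 0.9]
grip_width: 0.0868
grasp_force: 0.0
```

```bash
python3 - <<'E'
from h import *
o=env.get_obs();print(o['tool_pos'],o['tool_rot'])
im=env.read_camera('scene');cv2.imwrite('pics/s2.png',cv2.resize(im[120:320,130:380,::-1],(750,600),interpolation=cv2.INTER_CUBIC))
E
```

```text
[ 0.59055693 -0.04331509  0.25266076] [1.79975183e+02 7.94166383e-03 1.05322202e+02]
```

View pics/s2.png

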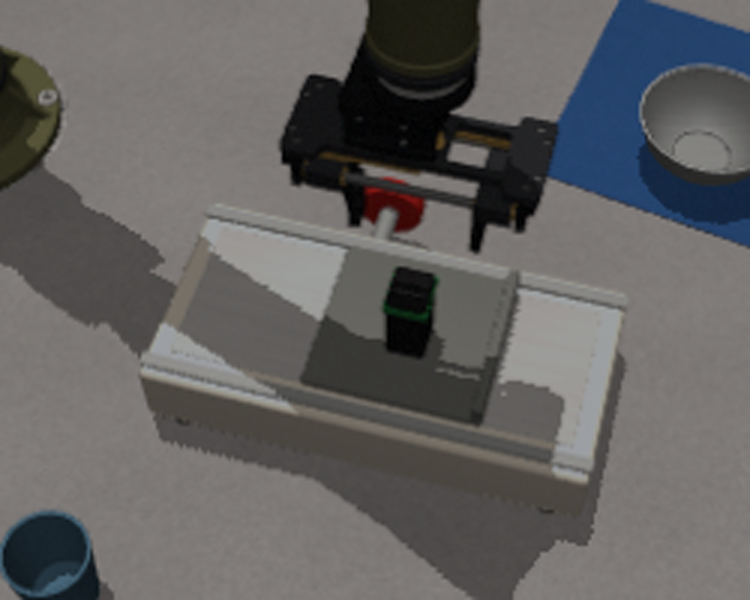

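The crop shows the handle at about (410,310), under the open fingers, and the knob head at (393,205), partly in with its pin on the strip. I go down, grip the handle and slide it slowly in +y.

{"method": "jog_arm", "body": {"motion": [{"x":0,"y":0,"z":2.4,"ax":0,"ay":0,"az":0},{"x":0,"y":0,"z":2.4,"ax":0,"ay":0,"az":0},{"x":0,"y":0,"z":2.4,"ax":0,"ay":0,"az":0},{"x":0,"y":0,"z":2.4,"ax":0,"ay":0,"az":0},{"x":0,"y":0,"z":2.4,"ax":0,"ay":0,"az":0}]}}

```text
time_s: 17.3
tool_pos: [0.5897, -0.0421, 0.1316]
tool_rot: [180.0, 0.0, 105.3]
force: [-0.3, 0.2, -0.3]
grip_width: 0.0872
grasp_force: 0.0
```

{"method": "jog_arm", "body": {"motion": [{"x":0,"y":0,"z":0,"ax":0,"ay":0,"az":0},{"x":0,"y":0,"z":0,"ax":0,"ay":0,"az":0},{"x":0,"y":0,"z":0,"ax":0,"ay":0,"az":0},{"x":0,"y":0,"z":0,"ax":0,"ay":0,"az":0},{"x":0,"y":0,"z":0,"ax":0,"ay":0,"az":0}], "claw": -1}}

```text
time_s: 17.8
tool_pos: [0.5905, -0.0421, 0.1337]
tool_rot: [179.9, 0.0, 105.3]
force: [-0.1, -0.1, -0.4]
grip_width: 0.0547
grasp_force: 0.0
```

{"method": "jog_arm", "body": {"motion": [{"x":0,"y":0,"z":0,"ax":0,"ay":0,"az":0},{"x":0,"y":0,"z":0,"ax":0,"ay":0,"az":0},{"x":0,"y":0,"z":0,"ax":0,"ay":0,"az":0},{"x":0,"y":0,"z":0,"ax":0,"ay":0,"az":0},{"x":0,"y":0,"z":0,"ax":0,"ay":0,"az":0}]}}

```text
time_s: 18.3
tool_pos: [0.5895, -0.0423, 0.1328]
tool_rot: [-180.0, -0.0, 105.3]
force: [-2.0, 0.1, 2.1]
grip_width: 0.036
grasp_force: 20.0
```

{"method": "jog_arm", "body": {"motion": [{"x":0,"y":0.2,"z":0,"ax":0,"ay":0,"az":0},{"x":0,"y":0.2,"z":0,"ax":0,"ay":0,"az":0},{"x":0,"y":0.2,"z":0,"ax":0,"ay":0,"az":0},{"x":0,"y":0.2,"z":0,"ax":0,"ay":0,"az":0},{"x":0,"y":0.2,"z":0,"ax":0,"ay":0,"az":0}]}}

```text
time_s: 18.8
tool_pos: [0.5988, -0.0398, 0.1328]
tool_rot: [-179.9, -0.0, 105.3]
force: [-5.9, -0.3, 6.4]
grip_width: 0.0356
grasp_force: 20.0
```

{"method": "jog_arm", "body": {"motion": [{"x":0,"y":0.15,"z":0,"ax":0,"ay":0,"az":0},{"x":0,"y":0.15,"z":0,"ax":0,"ay":0,"az":0},{"x":0,"y":0.15,"z":0,"ax":0,"ay":0,"az":0},{"x":0,"y":0.15,"z":0,"ax":0,"ay":0,"az":0},{"x":0,"y":0.15,"z":0,"ax":0,"ay":0,"az":0}]}}

```text
time_s: 19.3
tool_pos: [0.6061, -0.0378, 0.1328]
tool_rot: [-179.9, -0.0, 105.3]
force: [-5.6, -0.3, 6.8]
grip_width: 0.036
grasp_force: 20.0
```

{"method": "jog_arm", "body": {"motion": [{"x":0,"y":0.15,"z":0,"ax":0,"ay":0,"az":0},{"x":0,"y":0.15,"z":0,"ax":0,"ay":0,"az":0},{"x":0,"y":0.15,"z":0,"ax":0,"ay":0,"az":0},{"x":0,"y":0.15,"z":0,"ax":0,"ay":0,"az":0},{"x":0,"y":0.15,"z":0,"ax":0,"ay":0,"az":0}]}}

```text
time_s: 19.8
tool_pos: [0.6133, -0.0359, 0.1328]
tool_rot: [-179.9, -0.0, 105.3]
force: [-5.3, -0.4, 6.5]
grip_width: 0.0361
grasp_force: 20.0
```

{"method": "jog_arm", "body": {"motion": [{"x":0,"y":0.15,"z":0,"ax":0,"ay":0,"az":0},{"x":0,"y":0.15,"z":0,"ax":0,"ay":0,"az":0},{"x":0,"y":0.15,"z":0,"ax":0,"ay":0,"az":0},{"x":0,"y":0.15,"z":0,"ax":0,"ay":0,"az":0},{"x":0,"y":0.15,"z":0,"ax":0,"ay":0,"az":0}]}}

```text
time_s: 20.3
tool_pos: [0.6209, -0.0338, 0.1328]
tool_rot: [-180.0, -0.0, 105.3]
force: [-5.0, -1.4, 6.5]
grip_width: 0.036
grasp_force: 20.0
```

{"method": "jog_arm", "body": {"motion": [{"x":0,"y":0.15,"z":0,"ax":0,"ay":0,"az":0},{"x":0,"y":0.15,"z":0,"ax":0,"ay":0,"az":0},{"x":0,"y":0.15,"z":0,"ax":0,"ay":0,"az":0},{"x":0,"y":0.15,"z":0,"ax":0,"ay":0,"az":0},{"x":0,"y":0.15,"z":0,"ax":0,"ay":0,"az":0}]}}

```text
time_s: 20.8
tool_pos: [0.6287, -0.0318, 0.1328]
tool_rot: [180.0, 0.0, 105.3]
force: [-3.4, -1.6, 5.9]
grip_width: 0.036
grasp_force: 20.0
```

{"method": "jog_arm", "body": {"motion": [{"x":0,"y":0.15,"z":0,"ax":0,"ay":0,"az":0},{"x":0,"y":0.15,"z":0,"ax":0,"ay":0,"az":0},{"x":0,"y":0.15,"z":0,"ax":0,"ay":0,"az":0},{"x":0,"y":0.15,"z":0,"ax":0,"ay":0,"az":0},{"x":0,"y":0,"z":0,"ax":0,"ay":0,"az":0}]}}

```text
time_s: 21.3
tool_pos: [0.6293, -0.0316, 0.1325]
tool_rot: [-179.4, -0.2, 105.2]
force: [-18.0, -2.0, 14.6]
grip_width: 0.0361
grasp_force: 20.0
```

{"method": "jog_arm", "body": {"motion": [{"x":0,"y":-0.2,"z":0,"ax":0,"ay":0,"az":0},{"x":0,"y":-0.2,"z":0,"ax":0,"ay":0,"az":0},{"x":0,"y":-0.2,"z":0,"ax":0,"ay":0,"az":0},{"x":0,"y":-0.2,"z":0,"ax":0,"ay":0,"az":0},{"x":0,"y":0,"z":0,"ax":0,"ay":0,"az":0}]}}

```text
time_s: 21.8
tool_pos: [0.6271, -0.0322, 0.1326]
tool_rot: [179.9, 0.0, 105.3]
force: [1.5, -1.6, 1.6]
grip_width: 0.0359
grasp_force: 20.0
```

{"method": "jog_arm", "body": {"motion": [{"x":0,"y":0,"z":0,"ax":0,"ay":0,"az":0},{"x":0,"y":0,"z":0,"ax":0,"ay":0,"az":0},{"x":0,"y":0,"z":0,"ax":0,"ay":0,"az":0},{"x":0,"y":0,"z":0,"ax":0,"ay":0,"az":0},{"x":0,"y":0,"z":0,"ax":0,"ay":0,"az":0}], "claw": 1}}

```text
time_s: 22.3
tool_pos: [0.6264, -0.0319, 0.1325]
tool_rot: [-180.0, -0.0, 105.3]
force: [0.1, -0.2, -0.6]
grip_width: 0.068
grasp_force: 0.0
```

{"method": "jog_arm", "body": {"motion": [{"x":0,"y":0,"z":-1,"ax":0,"ay":0,"az":0},{"x":0,"y":0,"z":-2,"ax":0,"ay":0,"az":0},{"x":0,"y":0,"z":-3,"ax":0,"ay":0,"az":0},{"x":0,"y":0,"z":-3,"ax":0,"ay":0,"az":0},{"x":0,"y":0,"z":-3,"ax":0,"ay":0,"az":0}]}}

```text
time_s: 22.8
tool_pos: [0.6264, -0.0322, 0.2546]
tool_rot: [179.9, 0.0, 105.3]
force: [0.6, 0.2, 0.6]
grip_width: 0.0868
grasp_force: 0.0
```

{"method": "jog_arm", "body": {"motion": [{"x":3.2,"y":-2,"z":0,"ax":0,"ay":0,"az":0},{"x":3.2,"y":-2,"z":0,"ax":0,"ay":0,"az":0},{"x":3.15,"y":-2,"z":0,"ax":0,"ay":0,"az":0},{"x":3.1,"y":-2,"z":0,"ax":0,"ay":0,"az":0},{"x":3.1,"y":-2,"z":3.2,"ax":0,"ay":0,"az":0}]}}

```text
time_s: 23.3
tool_pos: [0.4904, 0.0948, 0.225]
tool_rot: [179.4, -0.1, 105.3]
force: [1.9, 0.6, 0.4]
grip_width: 0.0871
grasp_force: 0.0
```

```bash
python3 - <<'E'
from h import *
o=env.get_obs();print(o['tool_pos'],o['tool_rot'])
im=env.read_camera('wrist');cv2.imwrite('pics/w3.png',cv2.resize(im[:,:,::-1],(800,600),interpolation=cv2.INTER_CUBIC))
E
```

```text
[0.49039958 0.09481622 0.22495676] [ 1.79432637e+02 -8.25104471e-02  1.05274870e+02]
```

View pics/w3.png

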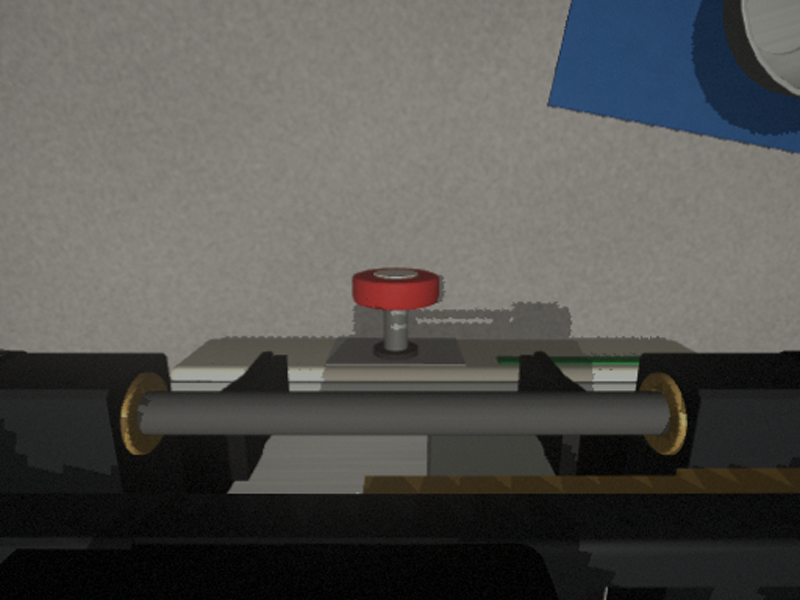

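The wrist view shows the knob's inner rim at row 309 and the flange at row 349, the same as in the first home picture. I'll compare the two pictures numerically before signing off.

```bash
python3 - <<'E'
import cv2,numpy as np
for f,c in(('w1',401),('w3',395)):
    a=cv2.imread(f'pics/{f}.png').astype(float)[:,c-3:c+4].mean(1)
    red=a[:,2]-a[:,1]; r=np.where(red>50)[0]; g=np.abs(np.diff(a.mean(1)))
    print(f,r.min(),r.max(),[ (int(i),round(g[i])) for i in range(312,372) if g[i]>8])
E
```

```text
w1 282 309 [(314, 15), (315, 13), (323, 9), (325, 15), (326, 10), (328, 14), (329, 18), (330, 9), (348, 8), (349, 22), (350, 22), (351, 11), (362, 13), (363, 22), (365, 13), (367, 8), (368, 9)]
w3 282 309 [(312, 9), (313, 13), (314, 15), (315, 8), (322, 11), (323, 15), (324, 9), (325, 10), (328, 16), (329, 17), (349, 17), (350, 22), (351, 15), (354, 8), (362, 12), (363, 22), (365, 14), (368, 8)]
```

The rows match to within a pixel, so the knob is fully home and the arm is clear of everything.

```bash
python3 -c "
from cell import env
print(env.sign_off())"
```

```text
the job is handed in; nothing more can be done
None
```

The pusher is parked: the pin dropped into the parking hole at about 0.142 m on the pusher's travel, the knob is fully home by camera check, the bowl, bottle and cup were left alone, and I handed the job in at about 23 s with the arm touching nothing.

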